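# Set the board-clip post in the bench work-holder's collet and tighten it

## Task

Take the post with the forked top out of the rack, push its shank into the collet of the bench work-holder until the collar sits fully down on the collet, then swing the tommy bar of the nut clockwise (seen from above) until the collet grips the shank firmly. Feel for the grip: do not ram the post in, do not go on forcing the nut once it is tight, and leave the other posts and the things on the bench where they are.

Things in the scene. Friction and masses are not known exactly. Their poses are not given: they have to be found in the camera images.
- clip_seat (a point): The same post: centre of the underside of its collar, where the shank begins, 34 mm above the shank's tip and 24 mm below clip_post_grip. z is up along the post. When the post is home this point coincides with collet_mouth.
- stand: The bench work-holder: a fixed grey cast base 110 x 110 x 14 mm, origin under its centre on the bench, the collet rising from its middle. z up; at the start the tommy bar points somewhere between 0.5 rad counter-clockwise and 1.2 rad clockwise of this base's -y side.
- collet_mouth (a point): Centre of the collet's mouth in the top face of the square nose, 58 mm above the bench, on the collet's axis, z up. The bore runs straight down, 11.5 mm diameter, with a 2.5 mm chamfer at the mouth, 44 mm deep: the shank never meets its bottom, the collar stops on the nose. At the start the jaws are open and a shank stands in the bore loose and upright.
- thread: The knurled steel ring nut round the nose, 49 mm diameter, 28 to 46 mm above the bench; origin on its axis at bench height. It turns with the tommy bar, clockwise from above to tighten. Where on its turn the jaws meet the shank differs from start to start and cannot be seen: the whole tightening swing is 0.35 to 1.3 rad. The nut stays where it is left.
- pin_grip (a point): On the axis of the upright round steel pin (14 mm diameter, 33 to 78 mm above the bench) at the end of the nut's tommy bar; this point is 63 mm above the bench. The pin moves on a level circle of 85 mm radius about the collet's axis. The bar (8 x 8 mm, top 41 mm above the bench) runs from nut to pin.
- bar: The tommy bar with its pin (origin on the nut's axis at bench height, the bar along its -y). Force along the circle needed at the pin: about 5 N while the nut is loose; it rises steadily over some 0.3 rad once the jaws meet the shank; at about 9 N the shank is well gripped; beyond about 13 N the collet is overtightened.
- jaw0: One of three steel jaws inside the collet, 28 to 44 mm above the bench, moved inwards by the nut, 4 mm per rad (origin on the collet's axis, 36 mm above the bench).
- jaw1: The second jaw, likewise.
- jaw2: The third jaw, likewise.
- nose: The fixed square steel nose of the collet, 24 x 24 x 12 mm; origin at the centre of its underside, 46 mm above the bench.
- rack: Fixed black rack 60 (x) x 190 (y) x 42 mm (z); origin at the centre of its underside. Three 16 mm holes through it on its y axis, at y = -60, 0 and +60 mm; a post stands in each with its collar resting on the rack's top, the three in any order. Fingers that close along the rack's x axis clear the neighbouring posts.
- pad_post: Post in the rack with a flat round pad (30 mm) on top and a 14 mm shank, too thick for the collet; not to be moved. Origin at its shank's tip.
- ball_post: Post in the rack with a ball (18 mm) on top and a 6 mm shank; not to be moved. Origin at its shank's tip.
- solder_spool: Spool of solder, 56 mm diameter, 52 mm high, standing beyond the work; leave it. Origin under its centre.
- heatsink: Finned aluminium block 60 x 60 x 30 mm; leave it. Origin under its centre.
- screwdriver: Screwdriver, 160 mm long, lying near the robot; leave it.
- loupe: Black ring of an eye loupe, 48 mm diameter, 16 mm high; leave it. Origin under its centre.
- case_fan: Black 80 x 80 x 25 mm fan lying flat; leave it. Origin under its centre.
- clip_post_grip (a point): The post to be fitted (loose, about 120 g): a point on its axis in the round grip, 58 mm above the shank's tip. Bottom to top: shank 10 mm diameter, 34 mm long, tapered tip; collar 29 mm diameter, 4 mm thick; round grip 16 mm diameter, 38 mm long; forked clip 16 x 14 mm, 15 mm high, two prongs with a 6 mm slot. Top of fork 32 mm above this point. z is up along the post; any turn about z will do.
There are look-alikes about, which are no part of the job. What is shaped like the stand but blue or red is not meant.

How it is judged:
On the way, in this order (a step that is already met when the one before it is completed fails the run):
1. the post's collar sits on the collet, upright, with the jaws still loose (horizontal distance between clip_seat and collet_mouth below 0.003 m and z of clip_seat in the frame of collet_mouth between -0.003 and 0.002 m and angle between clip_seat's own z axis and vertical below 0.07 rad and contact force between each of jaw0, jaw1, jaw2 and clip_post below 5 N), for 0.2 s.
2. the collet has been tightened on the shank (horizontal distance between clip_seat and collet_mouth below 0.003 m and z of clip_seat in the frame of collet_mouth between -0.003 and 0.002 m and angle between clip_seat's own z axis and vertical below 0.07 rad and contact force between each of jaw0, jaw1, jaw2 and clip_post above 3 N and contact force between any of jaw0, jaw1, jaw2 and clip_post above 15 N), for 0.2 s.
At the end, for the whole second after the job is handed in: The forked post stands upright (within 0.07 rad) in the collet, collar on the nose's top face (within 3 mm sideways, at most 2 mm above and 3 mm below), at rest, all three jaws pressing on its shank with more than 3 N and at least one of them with more than 15 N (all of step 2 and linear speed of clip_post below 0.02 m/s); the robot touches nothing.
It fails at once if the collet is overtightened: a jaw presses on the shank with more than 70 N (contact force between any of jaw0, jaw1, jaw2 and clip_post above 70 N).
It fails at once if the post is rammed down on the collet with more than 30 N (contact force between nose and clip_post above 30 N).
It fails at once if another post or a thing on the bench is moved by more than 20 mm (distance of any of solder_spool, heatsink, screwdriver, loupe, case_fan, pad_post, ball_post from where it was at the start of the episode above 0.02 m).
It also fails if it takes over 67 s, if anything falls off the work surface, if the arm or the gripper's body presses on something with over 40 N, if the wrist force passes 120 N, or if a joint passes its speed limit or range.

## Robot

A 7-joint arm with a two-finger parallel gripper is mounted at the origin on the work surface. World frame = base frame: x ahead of the robot, y to its left, z up, the work surface at z = 0. Lengths are in m, angles in rad, forces in N, time in s.
With the tool pointing down it reaches from about 0.425 to 0.875 m from the base axis. Payload 4.7 kg.
Tool frame: the origin (TCP) lies midway between the tips of the shut fingers; the grasp point (between the pads) lies robot.grasp_offset behind it (robot.grasp_offset is the distance from the TCP to the grasp point, in m); z points along the fingers, y is the direction in which the jaws open and shut (so a half turn about z gives the same grasp; the last joint's range is limited). The gripper opens to 85 mm and grips with 20 to 120 N. Pads are 22 mm wide; open, the fingers measure 114 mm over their backs; the gripper's body (76 mm by 85 mm) begins 54 mm behind the grasp point. The pads swing forward as they close: fully open they stand 13 mm farther back than shut.
Start: joints at [-1.291, 0.321, -0.07, 1.45, 0.023, 1.371, -0.057], TCP at [0.171, 0.627, 0.231] pointing down, gripper open.
Joint ranges: [-2.86, 2.86], [-0.3, 2.09], [-1.38, 1.24], [0.06, 2.45], [-1.56, 4.7], [0.09, 2.05], [-2.69, 2.69]. Speed limits (rad/s): [2.57, 2.57, 3.14, 3.14, 3.14, 3.14, 3.14].

## Interface

Orientations are given as [roll, pitch, yaw] about the fixed x, y, z axes, in that order (R = Rz(yaw) Ry(pitch) Rx(roll)).
In Python, from plant import robot, vision, order gives the robot as it stands.
- The arm moves only by the tool send_rows, never from a script. Its argument "targets" is a list of rows, each an object with "translation": the shift along the tool's x, y, z in mm, a list of three; "roll": the turn about the tool's z in rad. In form: [{"translation": [x, y, z], "roll": roll}, ...]. A call has 1 to 12 rows; each row is the pose to reach, as a shift and turn from the pose commanded when the call began, along the tool's axes at that moment; what a row does not reach only later rows make up. A row lasts 1/8 s, in which the tool goes at most 62.5 mm and 10.7 degrees, less where a joint would pass 70% of its speed; a pose out of reach is approached as far as the arm can. A call with a gripper value outside its range is refused whole. "claw" is the gripper command: -1 is shut, 1 is fully open, values between are in proportion, set as the call begins (left out, the last holds). The fingers move at their own pace and stop on an object; "force" is the grip in N (left out, the last holds). Time passes only in rows, so rows that repeat a pose let the fingers close. It gives the time, the measured TCP pose, the force and the opening at its end, in the units of the state.
- robot.get_obs(): the state, without advancing time (a new reading comes with each control period).
- vision.snapshot(name): name is "side" or "top" or "wrist"; returns the picture (400x640x3 uint8, red, green, blue); there is no depth.
- vision.get_calibration(name): a dict with "K" (3x3 intrinsics, pixels), "distortion" ([k1, k2, p1, p2, k3] as OpenCV has them; the pictures are not rectified), "R" (3x3) and "t" (3): a world point X has camera coordinates R X + t. Camera axes: x right, y down, z forward; pixel columns grow to the right and rows downward; lengths in m; the calibration is good to about 2 mm. A picture is of the moment at which its call begins: read the wrist's pose just before it. get_calibration takes no time and is no camera call; for the wrist camera it gives the pose at the moment of the call.
- order.job_done(): hands the job in, once; it reports no verdict.
The state is a dict: "time_s": time; "joints": joint angles; "qvel": joint speeds; "joint_efforts": joint torques, N m; "position": TCP position; "tcp_rot": TCP orientation; "wrist_force": force on the tool from outside, world axes, zero at the start; "moment": the same for the moment, N m; "width": opening from 0.0 (shut) to 1.0 (fully open).
Only numpy, scipy, OpenCV 4.12 (cv2) and the standard library are available. Lean on these libraries where they do the work, as an engineer would, in place of code of your own. Each camera call takes 0.05 s, during which the arm holds its last target. There are 200 camera calls.

## Working session

There is one attempt and no reset: what is moved stays moved. The work goes in short steps, Python scripts to look and compute and a tool call to move; the robot and the scene stay as the last step left them, time stands still between calls to the robot, and variables do not carry over. Pictures are saved under pics/ and viewed, about 8 in all and at most 12, crops included, and the job is handed in when it is done.

Besides the shell and the picture viewer there is one more tool, called after "Request:" as name([rows], argument=value, ...), one row to a line, values as JSON. send_rows: Moves the arm, as the interface text tells. Its arguments: {"type":"object","properties":{"targets":{"type":"array"},"claw":{"type":"number"},"force":{"type":"number"}},"required":["targets"]}

```bash
mkdir -p pics; ls
cat > h.py <<'E'
import numpy as np, cv2
from plant import robot, vision, order
def cal(n):
    c=vision.get_calibration(n); return [np.array(c[k],float) for k in("K","distortion","R","t")]
def snap(n,f):
    c=cal(n); im=vision.snapshot(n); cv2.imwrite('pics/'+f+'.png',im[:,:,::-1]); return im,c
def plane(c,px,z):
    K,d,R,t=c; u=cv2.undistortPoints(np.array(px,float).reshape(-1,1,2),K,d).reshape(-1,2)
    D=np.c_[u,np.ones(len(u))]@R; o=-R.T@t
    return o+D*((z-o[2])/D[:,2])[:,None]
def proj(c,X):
    K,d,R,t=c; return cv2.projectPoints(np.array(X,float).reshape(-1,1,3),cv2.Rodrigues(R)[0],t,K,d)[0].reshape(-1,2)
E
python3 - <<'E'
from h import *
o=robot.get_obs();print(o,robot.grasp_offset)
for n in("top","side"):
    im,c=snap(n,n+'0');print(n,-c[2].T@c[3],c[2][2])
a=cv2.imread('pics/top0.png');b=cv2.imread('pics/side0.png')
E
```

```text
pics
{'time_s': 0.0, 'joints': array([-1.2908827 ,  0.32181672, -0.07009486,  1.45169284,  0.02256311,
        1.37082876, -0.0569029 ]), 'qvel': array([-4.58201125e-04,  5.49080458e-05,  2.79104923e-04, -1.26705914e-03,
       -2.51787370e-04,  4.62138316e-04, -8.62235278e-04]), 'joint_efforts': array([-6.12300810e-04, -4.93591189e+01, -3.82637680e-01, -3.14331615e+01,
        1.29307280e-02,  1.12658201e-02, -3.70450891e-05]), 'position': array([0.17063444, 0.62662437, 0.23021871]), 'tcp_rot': array([-3.13963460e+00,  6.20599236e-05,  2.87580939e+00]), 'wrist_force': array([-0.11248908, -0.28422762,  0.89770345]), 'moment': array([-0.00295991, -0.049756  , -0.0306142 ]), 'width': 0.9987904359660926} 0.0187
top [ 0.44558642 -0.03723322  0.860416  ] [ 0.15215373 -0.00547873 -0.98834165]
side [ 0.28386814 -0.51585574  0.78464618] [ 0.30308787  0.53277559 -0.79011892]
```

View pics/top0.png

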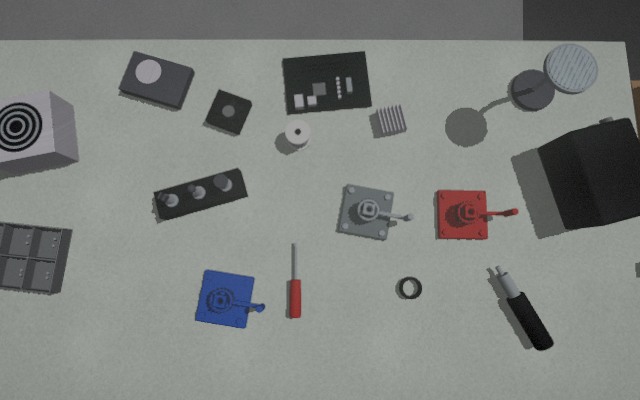

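View pics/side0.png

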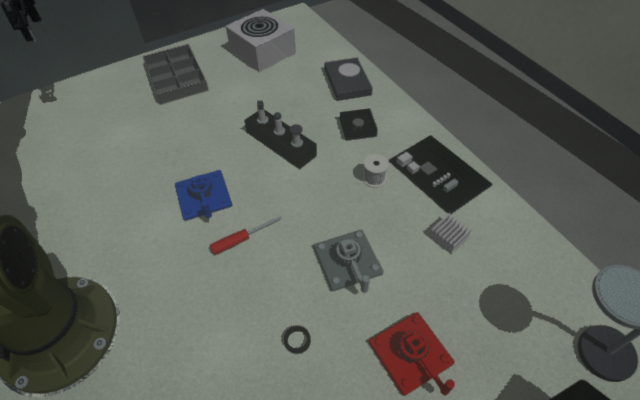

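The top view shows the rack around (200,194), the grey stand at (367,211) with its pin near (408,217), and blue and red decoys. The side view has the rack at (280,135) and the stand at (348,255). I'll zoom in next.

Run:
```python
from h import *
a=cv2.imread('pics/top0.png');b=cv2.imread('pics/side0.png')
def crop(i,x,y,w,h,s): return cv2.resize(np.clip(i[y:y+h,x:x+w].astype(float)*1.8,0,255).astype('uint8'),None,fx=s,fy=s,interpolation=cv2.INTER_CUBIC)
m=np.vstack([np.hstack([crop(a,150,160,100,75,4),crop(a,330,175,100,75,4)]),np.hstack([crop(b,235,92,100,75,4),crop(b,300,225,100,75,4)])])
cv2.imwrite('pics/m.png',m)
c=cal('top')
# stand base: grey square corners -> rays on z=.014 ; rack contour on z=.042
hsv=cv2.cvtColor(a,cv2.COLOR_BGR2HSV); g=cv2.cvtColor(a,cv2.COLOR_BGR2GRAY)
print('bg',a[150,400],'base',a[190,350],a[230,380],'rack',a[205,210])
print(plane(c,[[367,209]],.058),plane(c,[[408,217]],.078),plane(c,[[200,194]],.042))
```

```text
bg [147 154 150] base [135 132 127] [117 114 110] rack [37 36 37]
[[ 0.54750547 -0.14364533  0.058     ]] [[ 0.52832049 -0.22523948  0.078     ]] [[0.58241778 0.21606437 0.042     ]]
```

View pics/m.png

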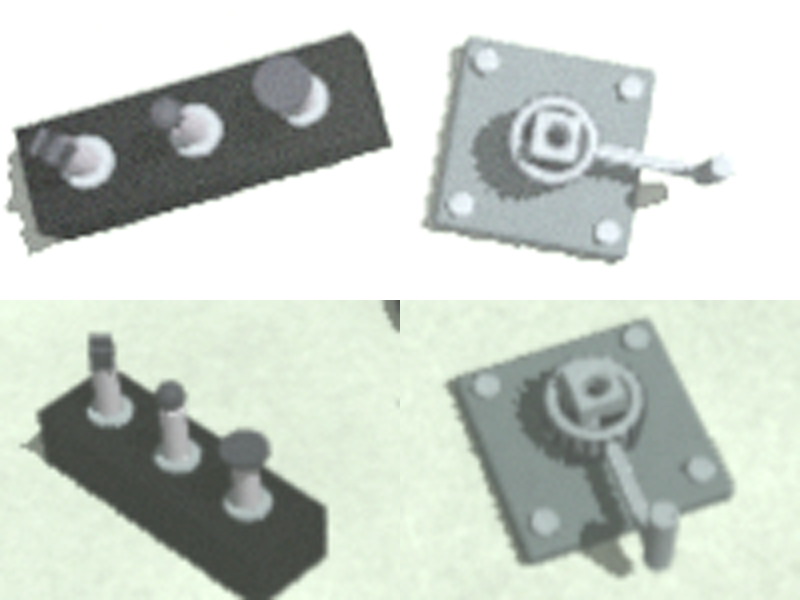

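Run:
```python
from h import *
ct,cs=cal('top'),cal('side')
f=lambda p,x0,y0,ox,oy:((p[0]-ox+.5)/4-.5+x0,(p[1]-oy+.5)/4-.5+y0)
def tri(p,q):
    P=[]
    r=[]
    for c,x in((ct,p),(cs,q)):
        a=plane(c,[x],0.)[0];o=-c[2].T@c[3];d=(a-o)/np.linalg.norm(a-o);r.append((o,d))
    M=sum(np.eye(3)-np.outer(d,d) for o,d in r);v=sum((np.eye(3)-np.outer(d,d))@o for o,d in r)
    return np.linalg.solve(M,v)
for n,p,q,z in [('fork',(88,160),(110,412),.046),('ball',(198,130),(176,456),.046),('pad',(302,98),(248,503),.046)]:
    p=f(p,150,160,0,0);q=f(q,235,92,0,300);print(n,tri(p,q).round(4),plane(ct,[p],z)[0].round(4),plane(cs,[q],z)[0].round(4))
for n,p,q,z in [('mouth',(558,132),(598,384),.058),('pin',(718,165),(663,514),.078),('s1',(486,60),(486,385),.017),('s2',(632,87),(636,338),.017),('s3',(606,232),(701,468),.017),('s4',(459,202),(545,520),.017)]:
    p=f(p,330,175,400,0);q=f(q,300,225,400,300);q0=q
    print(n,tri(p,q).round(4),plane(ct,[p],z)[0].round(4),plane(cs,[q],z)[0].round(4))
```

```text
fork [0.5699 0.2757 0.0452] [0.5695 0.2755 0.046 ] [0.5699 0.2747 0.046 ]
ball [0.5857 0.2161 0.0483] [0.5859 0.2169 0.046 ] [0.5869 0.2184 0.046 ]
pad [0.6043 0.1612 0.0456] [0.6034 0.1613 0.046 ] [0.6049 0.1606 0.046 ]
mouth [ 0.5513 -0.1485  0.0583] [ 0.5504 -0.1482  0.058 ] [ 0.5523 -0.1486  0.058 ]
pin [ 0.5325 -0.229   0.075 ] [ 0.5306 -0.2276  0.078 ] [ 0.5331 -0.2307  0.078 ]
s1 [ 0.5566 -0.1056  0.0226] [ 0.5965 -0.1143  0.017 ] [ 0.5184 -0.0991  0.017 ]
s2 [ 0.5588 -0.1733  0.1276] [ 0.5812 -0.1959  0.017 ] [ 0.5994 -0.1145  0.017 ]
s3 [ 0.533  -0.1933  0.0545] [ 0.5002 -0.1792  0.017 ] [ 0.5847 -0.1947  0.017 ]
s4 [ 0.5376 -0.1123 -0.1298] [ 0.5168 -0.0983  0.017 ] [ 0.504  -0.1795  0.017 ]
```

```bash
cat >> h.py <<'E'
from scipy.spatial.transform import Rotation as Ro
def to(x,y,z,yaw):
    o=robot.get_obs();R=Ro.from_euler('xyz',o['tcp_rot']).as_matrix()
    d=yaw-o['tcp_rot'][2]; d=(d+np.pi)%(2*np.pi)-np.pi
    print('t',o['time_s'],'move',(R.T@(np.array([x,y,z])-o['position'])*1000).round(1),'roll',round(-d,3),'F',o['wrist_force'].round(1),'w',o['width'].round(3))
E
python3 -c "
from h import *
to(.5697,.2752,.18,1.865)"
```

```text
Traceback (most recent call last):
  File "h.py", line 17, in to
    print('t',o['time_s'],'move',(R.T@(np.array([x,y,z])-o['position'])*1000).round(1),'roll',round(-d,3),'F',o['wrist_force'].round(1),'w',o['width'].round(3))
                                                                                                                                            ^^^^^^^^^^^^^^^^
AttributeError: 'float' object has no attribute 'round'
```

```bash
sed -i "s/o\['width'\].round(3)/o['width']/" h.py
python3 -c "
from h import *
to(.5697,.2752,.18,1.865)"
```

```text
t 0.1 move [-477.3 -234.3   50.8] roll 1.011 F [-1.3 -0.8  0.4] w 0.9985647546293092
```

Request:
send_rows([
  {"translation": [-477, -234, 51], "roll": 1.011},
  {"translation": [-477, -234, 51], "roll": 1.011},
  {"translation": [-477, -234, 51], "roll": 1.011},
  {"translation": [-477, -234, 51], "roll": 1.011},
  {"translation": [-477, -234, 51], "roll": 1.011},
  {"translation": [-477, -234, 51], "roll": 1.011},
  {"translation": [-477, -234, 51], "roll": 1.011},
  {"translation": [-477, -234, 51], "roll": 1.011},
  {"translation": [-477, -234, 51], "roll": 1.011},
  {"translation": [-477, -234, 51], "roll": 1.011},
  {"translation": [-477, -234, 51], "roll": 1.011},
  {"translation": [-477, -234, 51], "roll": 1.011},
], claw=1)

```text
time_s: 1.6
position: [0.5683, 0.278, 0.1803]
tcp_rot: [-3.141, -0.001, 1.868]
wrist_force: [-0.8, -0.6, -0.0]
width: 1.001
```

```bash
python3 -c "
from h import *
to(.5697,.2752,.05,1.865)
im,c=snap('wrist','w1')
print(robot.get_obs()['position'],proj(c,[[.5697,.2752,.046],[.5697,.2752,.099]]))"
```

```text
t 1.6 move [ -3.2   0.5 130.3] roll 0.003 F [-0.8 -0.6 -0. ] w 1.00077061562397
[0.56848722 0.27783774 0.18042529] [[321.74391227 198.41674276]
 [321.85734918 213.99617489]]
```

View pics/w1.png

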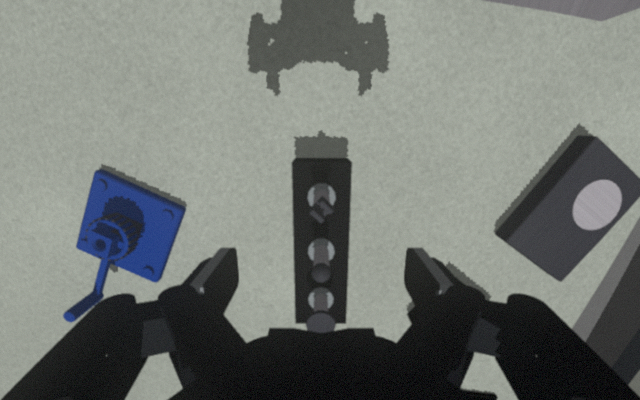

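The wrist view confirms the forked post at about (321,197). It lies within 1–2 px of the projected collar, and the fingers straddle it along the rack's x axis. Descending to grip.

Request:
send_rows([
  {"translation": [-3, 0, 40], "roll": 0},
  {"translation": [-3, 0, 80], "roll": 0},
  {"translation": [-3, 0, 110], "roll": 0},
  {"translation": [-3, 0, 130], "roll": 0},
  {"translation": [-3, 0, 130], "roll": 0},
  {"translation": [-3, 0, 130], "roll": 0},
])

```text
time_s: 2.4
position: [0.5713, 0.2739, 0.0517]
tcp_rot: [3.139, -0.001, 1.865]
wrist_force: [-0.8, -0.4, 0.1]
width: 0.999
```

Request:
send_rows([
  {"translation": [0, 0, 0], "roll": 0},
  {"translation": [0, 0, 0], "roll": 0},
  {"translation": [0, 0, 0], "roll": 0},
  {"translation": [0, 0, 0], "roll": 0},
  {"translation": [0, 0, 0], "roll": 0},
  {"translation": [0, 0, 0], "roll": 0},
  {"translation": [0, 0, 0], "roll": 0},
  {"translation": [0, 0, 0], "roll": 0},
], claw=-1, force=40)

```text
time_s: 3.4
position: [0.5706, 0.2733, 0.0506]
tcp_rot: [3.141, -0.0, 1.865]
wrist_force: [-1.3, -1.6, 4.2]
width: 0.197
```

Request:
send_rows([
  {"translation": [0, 0, -20], "roll": 0},
  {"translation": [0, 0, -50], "roll": 0},
  {"translation": [0, 0, -80], "roll": 0},
  {"translation": [0, 0, -100], "roll": 0},
  {"translation": [0, 0, -100], "roll": 0},
])

```text
time_s: 4.03
position: [0.5715, 0.2738, 0.1524]
tcp_rot: [3.138, -0.001, 1.865]
wrist_force: [-0.5, 0.2, -2.3]
width: 0.193
```

```bash
python3 -c "
from h import *
to(.551,-.148,.155,1.35)"
```

```text
t 4.025 move [-397.7 -141.8   -3.5] roll 0.515 F [-0.5  0.2 -2.3] w 0.19318047441832908
```

Request:
send_rows([
  {"translation": [-398, -142, -3], "roll": 0.515},
  {"translation": [-398, -142, -3], "roll": 0.515},
  {"translation": [-398, -142, -3], "roll": 0.515},
  {"translation": [-398, -142, -3], "roll": 0.515},
  {"translation": [-398, -142, -3], "roll": 0.515},
  {"translation": [-398, -142, -3], "roll": 0.515},
  {"translation": [-398, -142, -3], "roll": 0.515},
  {"translation": [-398, -142, -3], "roll": 0.515},
  {"translation": [-398, -142, -3], "roll": 0.515},
  {"translation": [-398, -142, -3], "roll": 0.515},
])

```text
time_s: 5.28
position: [0.5499, -0.1468, 0.1526]
tcp_rot: [-3.14, -0.001, 1.353]
wrist_force: [-0.2, 0.3, -1.2]
width: 0.193
```

Run:
```python
from h import *
to(.551,-.148,.155,1.35)
o=robot.get_obs();print(o['position'],o['tcp_rot'],o['joints'].round(2))
a,cs=snap('side','s2');b,ct=snap('top','t2')
x,y=o['position'][:2];z=o['position'][2]
for n,c in(('side',cs),('top',ct)): print(n,proj(c,[[x,y,z-.0425],[x,y,z-.0085],[x,y,z-.0045],[.551,-.148,.058]]).round(1))
def crop(i,x,y,w,h,s): return cv2.resize(np.clip(i[y:y+h,x:x+w,::-1].astype(float)*1.8,0,255).astype('uint8'),None,fx=s,fy=s,interpolation=cv2.INTER_CUBIC)
p=proj(cs,[[x,y,z-.03]])[0].astype(int);q=proj(ct,[[x,y,z-.03]])[0].astype(int)
print(p-[50,60],q-[50,60])
cv2.imwrite('pics/m2.png',np.hstack([crop(a,*(p-[50,60]),100,120,4),crop(b,*(q-[50,60]),100,120,4)]))
```

```text
t 5.275 move [-0.9  1.3 -2.4] roll 0.003 F [-0.2  0.3 -1.2] w 0.19256008682309766
[ 0.54988858 -0.14683274  0.15257878] [-3.14032554e+00 -5.57358964e-04  1.35256366e+00] [-0.35  0.23  0.65  1.78 -0.15  1.18  0.12]
side [[348.6 230.4]
 [349.3 219.6]
 [349.4 218.3]
 [348.4 245.7]]
top [[372.  204.5]
 [374.6 202. ]
 [374.9 201.7]
 [369.  207.4]]
[298 166] [322 143]
```

View pics/m2.png

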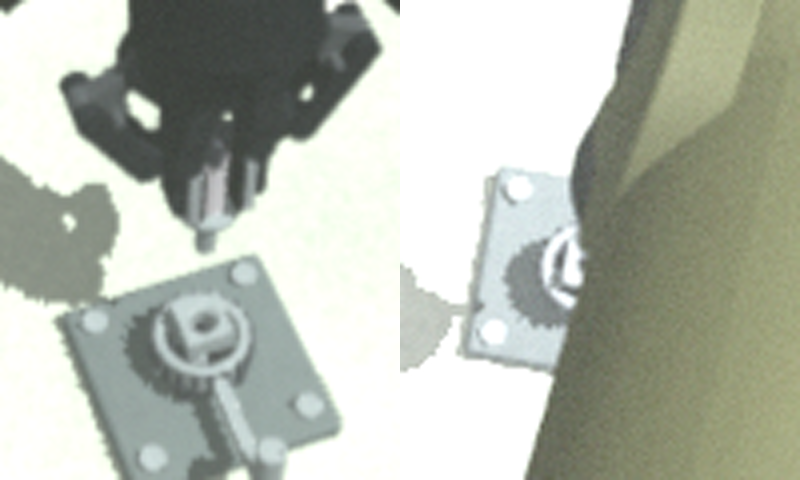

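The side view shows the shank above the bore: tip near (349,228), mouth near (349,246). In the top view the arm hides it. I'll lower the tip to just above the mouth and compare the two directly.

Request:
send_rows([
  {"translation": [-1, 1.3, 15], "roll": 0},
  {"translation": [-1, 1.3, 35], "roll": 0},
  {"translation": [-1, 1.3, 45], "roll": 0},
  {"translation": [-1, 1.3, 45], "roll": 0},
  {"translation": [-1, 1.3, 45], "roll": 0},
])

```text
time_s: 6.0
position: [0.5513, -0.1502, 0.1088]
tcp_rot: [3.141, -0.0, 1.35]
wrist_force: [-1.1, 0.4, -1.9]
width: 0.192
```

Run:
```python
from h import *
to(.551,-.148,.1065,1.35)
o=robot.get_obs();print(o['position'],o['tcp_rot'])
b,cw=snap('wrist','w3');a,cs=snap('side','s3')
x,y,z=o['position']
for n,c in(('side',cs),('wrist',cw)): print(n,proj(c,[[x,y,z-.0425],[x,y,z-.0085],[.551,-.148,.058],[.553,-.148,.058],[.551,-.146,.058]]).round(1))
def crop(i,x,y,w,h,s): return cv2.resize(np.clip(i[y:y+h,x:x+w,::-1].astype(float)*1.8,0,255).astype('uint8'),None,fx=s,fy=s,interpolation=cv2.INTER_CUBIC)
q=proj(cw,[[x,y,z-.03]])[0].astype(int)-[50,60]
print(q)
cv2.imwrite('pics/m3.png',np.hstack([crop(a,324,196,50,75,8),crop(b,*(q),100,150,4)]))
```

```text
t 6.0 move [ 2.1 -0.8  2.3] roll -0.0 F [-1.1  0.4 -1.9] w 0.19151307853461644
[ 0.55134203 -0.15021983  0.10875463] [ 3.14072294e+00 -2.14016650e-05  1.34982217e+00]
side [[349.3 244.2]
 [350.  234.3]
 [348.4 245.7]
 [349.3 245.3]
 [347.8 245. ]]
wrist [[321.1 226.2]
 [321.2 246.1]
 [320.  219.6]
 [322.7 219. ]
 [319.4 217. ]]
[271 172]
```

View pics/m3.png

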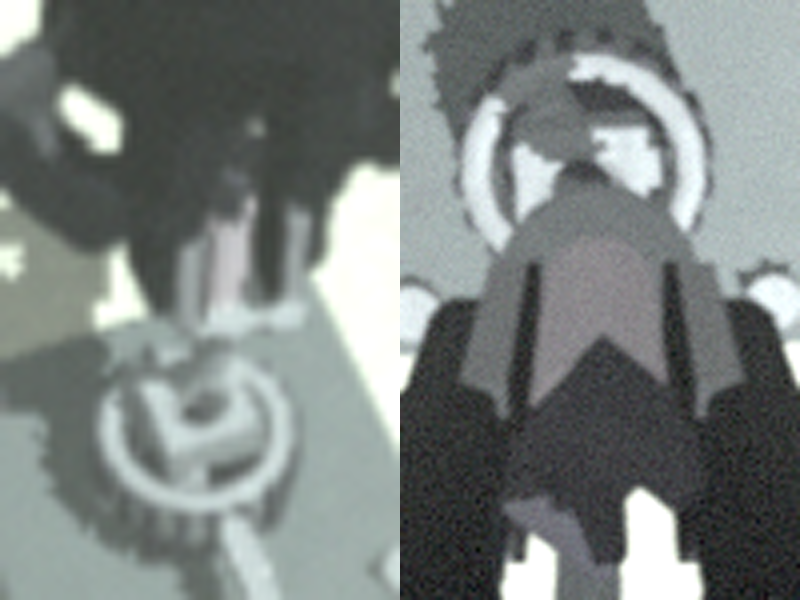

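Run:
```python
from h import *
b=cv2.imread('pics/w3.png');a=cv2.imread('pics/s3.png')
g=lambda i:(255*(np.clip(i/170.,0,1))**.6).astype('uint8')
c1=cv2.resize(g(b[178:258,278:358]),(600,600),interpolation=cv2.INTER_LANCZOS4)
c2=cv2.resize(g(a[204:264,336:356]),(200,600),interpolation=cv2.INTER_LANCZOS4)
cv2.imwrite('pics/m4.png',np.hstack([c1,c2]))
```

```text
(no output)
```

View pics/m4.png

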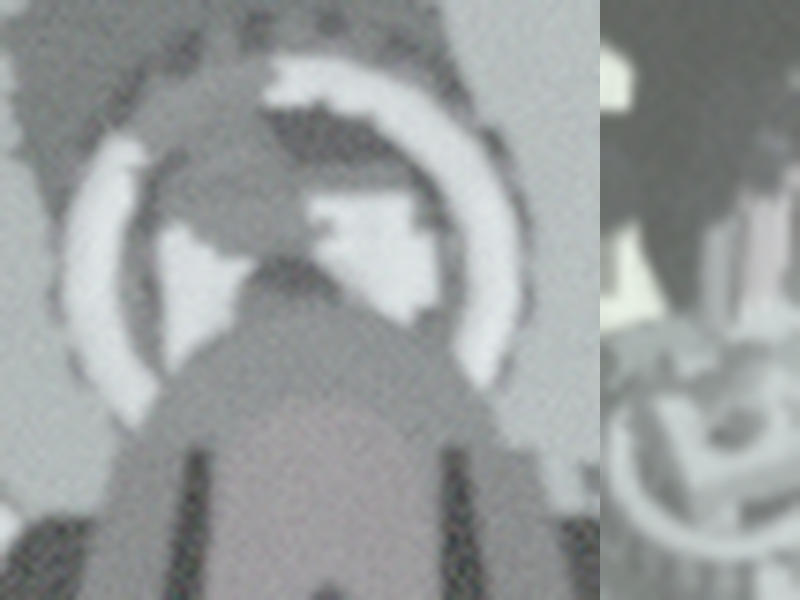

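Run:
```python
from h import *
c=cal('wrist'); ex=np.array([.219,.976,0]); 
ex/=np.linalg.norm(ex)
for n,px,z,r in(('ring',(317,185.3),.046,.0245),('nose',(317.7,203.5),.058,.012),('bore',(317,212),.058,.00575),('boreChamf',(317,212),.058,.00825)):
    print(n,(plane(c,[px],z)[0]-ex*r).round(4))
print('post',[plane(c,[(321.5,r)],.1).round(4) for r in(240,)])
to(.549,-.148,.1065,1.35)
```

```text
ring [ 0.5486 -0.1491  0.046 ]
nose [ 0.5496 -0.1476  0.058 ]
bore [ 0.5491 -0.1476  0.058 ]
boreChamf [ 0.5485 -0.15    0.058 ]
post [array([[ 0.5524, -0.1467,  0.1   ]])]
t 6.1 move [ 1.7 -2.9  2.5] roll -0.0 F [-0.4 -1.  -0.5] w 0.18877767160220402
```

Run:
```python
from h import *
c=cal('wrist'); ex=np.array([.219,.976,0]); o=robot.get_obs();print(o['position'])
for z in(.100,.1043): 
    p=plane(c,[(321,218.7)],z)[0]-ex*.0145; print(p.round(4),'rel TCP along tool x',((p-o['position'])@ex*1000).round(1))
# same for collar in side: tip
```

```text
[ 0.55147643 -0.15026602  0.10904793]
[ 0.5518 -0.1481  0.1   ] rel TCP along tool x 2.2
[ 0.5522 -0.1467  0.1043] rel TCP along tool x 3.6
```

Request:
send_rows([
  {"translation": [-0.6, -3, 0], "roll": 0},
  {"translation": [-0.6, -3, 4], "roll": 0},
  {"translation": [-0.6, -3, 8], "roll": 0},
  {"translation": [-0.6, -3, 11], "roll": 0},
  {"translation": [-0.6, -3, 14], "roll": 0},
  {"translation": [-0.6, -3, 14], "roll": 0},
])

```text
time_s: 6.85
position: [0.5477, -0.15, 0.094]
tcp_rot: [-3.141, 0.0, 1.35]
wrist_force: [0.1, -0.3, -0.6]
width: 0.194
```

Request:
send_rows([
  {"translation": [0, 0, 3], "roll": 0},
  {"translation": [0, 0, 6], "roll": 0},
  {"translation": [0, 0, 9], "roll": 0},
  {"translation": [0, 0, 12], "roll": 0},
  {"translation": [0, 0, 12], "roll": 0},
])

```text
time_s: 7.48
position: [0.5477, -0.15, 0.082]
tcp_rot: [-3.141, 0.0, 1.35]
wrist_force: [0.0, -1.4, -1.6]
width: 0.195
```

Request:
send_rows([
  {"translation": [0, 0, 3], "roll": 0},
  {"translation": [0, 0, 6], "roll": 0},
  {"translation": [0, 0, 9], "roll": 0},
  {"translation": [0, 0, 12], "roll": 0},
  {"translation": [0, 0, 12], "roll": 0},
])

```text
time_s: 8.1
position: [0.5476, -0.15, 0.07]
tcp_rot: [-3.141, 0.0, 1.35]
wrist_force: [0.7, -0.5, -1.6]
width: 0.195
```

Request:
send_rows([
  {"translation": [0, 0, 1], "roll": 0},
  {"translation": [0, 0, 2], "roll": 0},
  {"translation": [0, 0, 2], "roll": 0},
])

```text
time_s: 8.48
position: [0.5478, -0.15, 0.0683]
tcp_rot: [-3.142, -0.0, 1.35]
wrist_force: [0.2, -0.7, -2.4]
width: 0.192
```

Request:
send_rows([
  {"translation": [0, 0, 0.7], "roll": 0},
  {"translation": [0, 0, 1.4], "roll": 0},
  {"translation": [0, 0, 1.4], "roll": 0},
])

```text
time_s: 8.85
position: [0.5479, -0.15, 0.0669]
tcp_rot: [3.142, -0.0, 1.35]
wrist_force: [0.3, -0.1, -0.1]
width: 0.192
```

Request:
send_rows([
  {"translation": [0, 0, 0.5], "roll": 0},
  {"translation": [0, 0, 0.5], "roll": 0},
])

```text
time_s: 9.1
position: [0.5479, -0.1502, 0.0667]
tcp_rot: [3.141, -0.0, 1.35]
wrist_force: [-1.4, -1.0, 1.6]
width: 0.192
```

Request:
send_rows([
  {"translation": [0, 0, 0.5], "roll": 0},
  {"translation": [0, 0, 0.5], "roll": 0},
])

```text
time_s: 9.35
position: [0.5481, -0.1503, 0.0666]
tcp_rot: [3.141, -0.0, 1.35]
wrist_force: [-2.5, -0.1, 5.1]
width: 0.193
```

Request:
send_rows([
  {"translation": [0, 0, 0], "roll": 0},
  {"translation": [0, 0, 0], "roll": 0},
  {"translation": [0, 0, 0], "roll": 0},
  {"translation": [0, 0, 0], "roll": 0},
], claw=0.0)

```text
time_s: 9.85
position: [0.5478, -0.1499, 0.0658]
tcp_rot: [-3.142, -0.0, 1.35]
wrist_force: [-0.1, -1.2, -0.4]
width: 0.499
```

Run:
```python
from h import *
to(.551,-.148,.0665,1.35)
b,cw=snap('wrist','w5');a,cs=snap('side','s5')
g=lambda i:(255*(np.clip(i/170.,0,1))**.6).astype('uint8')[:,:,::-1]
c1=cv2.resize(g(b[160:280,260:380]),(480,480));c2=cv2.resize(g(a[200:300,310:376]),(317,480))
cv2.imwrite('pics/m5.png',np.hstack([c1,c2]))
```

```text
t 9.85 move [ 2.6  2.7 -0.7] roll -0.0 F [-0.1 -1.2 -0.4] w 0.49866253702778174
```

View pics/m5.png

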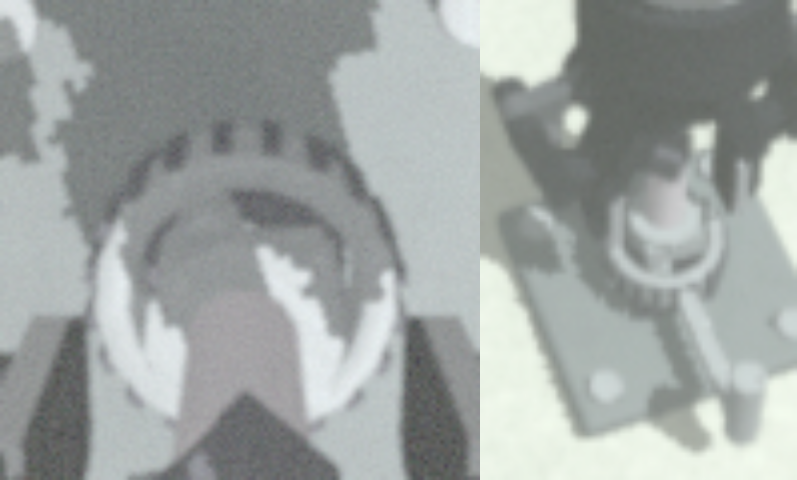

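The collar sits on the nose with the post upright; contact built to about 5 N and the height is as expected. Next I'll lift clear and go over the pin.

Request:
send_rows([
  {"translation": [0, 0, -20], "roll": 0},
  {"translation": [0, 0, -50], "roll": 0},
  {"translation": [0, 0, -85], "roll": 0},
  {"translation": [-20, 0, -85], "roll": 0},
  {"translation": [-60, 0, -85], "roll": 0},
  {"translation": [-83, 0, -85], "roll": 0},
  {"translation": [-83, 0, -85], "roll": 0},
  {"translation": [-83, 0, -85], "roll": 0},
], claw=0.6)

```text
time_s: 10.95
position: [0.5304, -0.2296, 0.1515]
tcp_rot: [3.141, -0.001, 1.351]
wrist_force: [0.8, 0.0, 0.1]
width: 0.8
```

Run:
```python
from h import *
to(.5299,-.2308,.05,1.35)
b,cw=snap('wrist','w6');print('cam',-cw[2].T@cw[3], robot.get_obs()['position'])
print(proj(cw,[[.5299,-.2308,.078],[.5299,-.2308,.041],[.5485,-.148,.058]]).round(1))
g=lambda i:(255*(np.clip(i/170.,0,1))**.6).astype('uint8')[:,:,::-1]
cv2.imwrite('pics/m6.png',cv2.resize(g(b[100:300,220:420]),(600,600)))
```

```text
t 10.95 move [ -1.4  -0.3 101.5] roll 0.001 F [0.8 0.  0.1] w 0.7997620534685677
cam [ 0.54479757 -0.16401692  0.29460409] [ 0.53046897 -0.22924588  0.15129713]
[[320.8 214.6]
 [320.8 202.7]
 [321.  105.9]]
```

View pics/m6.png

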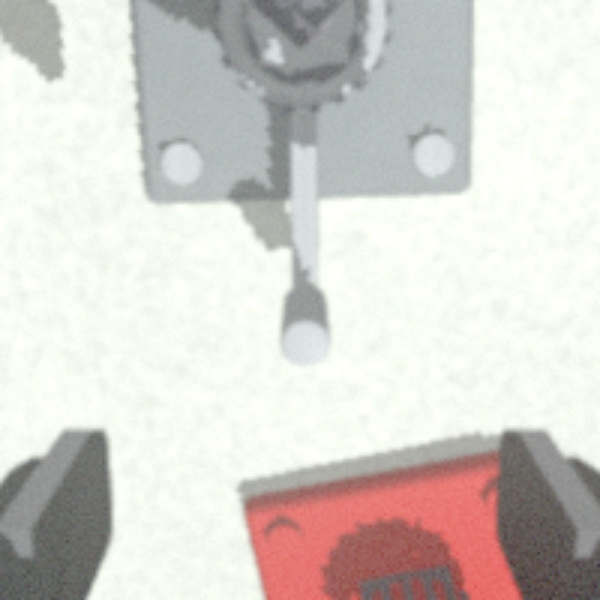

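The pin top is at (321.5,214), against a prediction of (320.8,214.6), so it's within 1 mm. Descending to take the pin.

Request:
send_rows([
  {"translation": [-1, 0, 30], "roll": 0},
  {"translation": [-1, 0, 60], "roll": 0},
  {"translation": [-1, 0, 85], "roll": 0},
  {"translation": [-1, 0, 101], "roll": 0},
  {"translation": [-1, 0, 101], "roll": 0},
  {"translation": [-1, 0, 101], "roll": 0},
])

```text
time_s: 11.75
position: [0.5303, -0.232, 0.0509]
tcp_rot: [3.14, 0.0, 1.35]
wrist_force: [-0.9, -0.0, 0.0]
width: 0.803
```

Request:
send_rows([
  {"translation": [0, 0, 0], "roll": 0},
  {"translation": [0, 0, 0], "roll": 0},
  {"translation": [0, 0, 0], "roll": 0},
  {"translation": [0, 0, 0], "roll": 0},
  {"translation": [0, 0, 0], "roll": 0},
  {"translation": [0, 0, 0], "roll": 0},
  {"translation": [0, 0, 0], "roll": 0},
], claw=-1, force=30)

```text
time_s: 12.62
position: [0.53, -0.2322, 0.0503]
tcp_rot: [3.14, 0.0, 1.35]
wrist_force: [1.7, -0.2, 2.9]
width: 0.151
```

```bash
python3 -c "
from h import *
to(.5299,-.2308,.05,1.35);o=robot.get_obs();print(o['position'],o['wrist_force'],o['joints'].round(2))"
```

```text
t 12.625 move [ 1.4 -0.4  0.3] roll -0.0 F [ 1.7 -0.2  2.9] w 0.15102982035677132
[ 0.52995018 -0.23220141  0.05030288] [ 1.65461419 -0.2323806   2.88155402] [-0.19  0.38  0.66  1.85 -0.27  1.    0.37]
```

Request:
send_rows([
  {"translation": [0.1, -4.3, 0], "roll": 0.05},
  {"translation": [0.4, -8.6, 0], "roll": 0.1},
  {"translation": [1.0, -12.9, 0], "roll": 0.15},
  {"translation": [1.7, -17.1, 0], "roll": 0.2},
  {"translation": [1.7, -17.1, 0], "roll": 0.2},
])

```text
time_s: 13.25
position: [0.5138, -0.2269, 0.0503]
tcp_rot: [3.14, 0.0, 1.15]
wrist_force: [2.4, -1.9, 2.5]
width: 0.153
```

```bash
cat >> h.py <<'E'
def sw(C=(.5485,-.148)):
    o=robot.get_obs();R=Ro.from_euler('xyz',o['tcp_rot']).as_matrix();p=o['position'];r=p[:2]-C
    rh=r/np.linalg.norm(r);cw=np.array([rh[1],-rh[0]]);f=o['wrist_force']
    print('t',o['time_s'],'r',np.linalg.norm(r).round(4),'ang',np.arctan2(r[1],r[0]).round(3),'yaw',o['tcp_rot'][2].round(3),'z',p[2].round(4),'Fradial',(f[:2]@rh).round(1),'resist',(-f[:2]@cw).round(1),'fz',f[2].round(1),'Mz',o['moment'][2].round(2),'C in tool',(R.T@(np.r_[C,p[2]]-p)*1000).round(1),o['joints'][[5,6]].round(2))
E
python3 -c "from h import *;sw()"
```

```text
t 13.25 r 0.0862 ang -1.985 yaw 1.15 z 0.0503 Fradial 0.8 resist 2.9 fz 2.5 Mz -0.05 C in tool [86.2 -0.6 -0. ] [0.99 0.17]
```

Request:
send_rows([
  {"translation": [0.1, -4.3, 0], "roll": 0.05},
  {"translation": [0.4, -8.6, 0], "roll": 0.1},
])

```text
time_s: 13.5
position: [0.5066, -0.2234, 0.0504]
tcp_rot: [3.139, 0.0, 1.049]
wrist_force: [3.3, -1.9, 1.1]
width: 0.152
```

```bash
python3 -c "from h import *;sw()"
```

```text
t 13.5 r 0.0863 ang -2.078 yaw 1.049 z 0.0504 Fradial 0.1 resist 3.8 fz 1.1 Mz 0.05 C in tool [86.3 -1.2 -0. ] [0.98 0.07]
```

Request:
send_rows([
  {"translation": [0.1, -4.3, 0], "roll": 0.05},
  {"translation": [0.4, -8.6, 0], "roll": 0.1},
])

```text
time_s: 13.75
position: [0.4992, -0.2188, 0.0503]
tcp_rot: [3.139, -0.0, 0.949]
wrist_force: [4.1, -2.2, 1.0]
width: 0.149
```

```bash
python3 -c "from h import *;sw()"
```

```text
t 13.75 r 0.0863 ang -2.179 yaw 0.949 z 0.0503 Fradial -0.5 resist 4.7 fz 1.0 Mz 0.1 C in tool [86.3 -1.2  0. ] [ 0.98 -0.04]
```

Request:
send_rows([
  {"translation": [0.1, -4.3, 0], "roll": 0.05},
  {"translation": [0.4, -8.6, 0], "roll": 0.1},
])

```text
time_s: 14.0
position: [0.4924, -0.2136, 0.0503]
tcp_rot: [3.139, -0.0, 0.849]
wrist_force: [3.4, -2.2, 1.4]
width: 0.151
```

```bash
python3 -c "from h import *;sw()"
```

```text
t 14.0 r 0.0863 ang -2.279 yaw 0.849 z 0.0503 Fradial -0.6 resist 4.0 fz 1.4 Mz 0.13 C in tool [86.3 -1.2  0. ] [ 0.97 -0.14]
```

Still loose at about 4–5 N after 0.5 rad.

Request:
send_rows([
  {"translation": [0.1, -4.3, 0], "roll": 0.05},
  {"translation": [0.4, -8.6, 0], "roll": 0.1},
])

```text
time_s: 14.25
position: [0.4863, -0.2079, 0.0504]
tcp_rot: [3.138, -0.0, 0.749]
wrist_force: [5.2, -3.8, 1.0]
width: 0.152
```

```bash
python3 -c "from h import *;sw()"
```

```text
t 14.25 r 0.0863 ang -2.375 yaw 0.749 z 0.0504 Fradial -1.1 resist 6.3 fz 1.0 Mz 0.14 C in tool [86.3 -1.5  0. ] [ 0.97 -0.25]
```

Request:
send_rows([
  {"translation": [0.0, -2.2, 0], "roll": 0.025},
  {"translation": [0.1, -4.3, 0], "roll": 0.05},
])

```text
time_s: 14.5
position: [0.4836, -0.2049, 0.0504]
tcp_rot: [3.138, -0.0, 0.7]
wrist_force: [4.4, -4.1, -0.1]
width: 0.152
```

```bash
python3 -c "from h import *;sw()"
```

```text
t 14.5 r 0.0864 ang -2.422 yaw 0.7 z 0.0504 Fradial -0.6 resist 6.0 fz -0.1 Mz 0.16 C in tool [86.3 -1.7  0. ] [ 0.97 -0.3 ]
```

Request:
send_rows([
  {"translation": [0.0, -2.2, 0], "roll": 0.025},
  {"translation": [0.1, -4.3, 0], "roll": 0.05},
])

```text
time_s: 14.75
position: [0.481, -0.2019, 0.0504]
tcp_rot: [3.137, -0.001, 0.65]
wrist_force: [5.3, -4.2, -0.6]
width: 0.153
```

```bash
python3 -c "from h import *;sw()"
```

```text
t 14.75 r 0.0864 ang -2.468 yaw 0.65 z 0.0504 Fradial -1.5 resist 6.6 fz -0.6 Mz 0.15 C in tool [86.3 -2.   0. ] [ 0.96 -0.36]
```

Request:
send_rows([
  {"translation": [0.0, -2.2, 0], "roll": 0.025},
  {"translation": [0.1, -4.3, 0], "roll": 0.05},
])

```text
time_s: 15.0
position: [0.4786, -0.1987, 0.0504]
tcp_rot: [3.137, -0.001, 0.6]
wrist_force: [5.7, -4.8, -1.4]
width: 0.148
```

```bash
python3 -c "from h import *;sw()"
```

```text
t 15.0 r 0.0864 ang -2.514 yaw 0.6 z 0.0504 Fradial -1.8 resist 7.3 fz -1.4 Mz 0.26 C in tool [86.3 -2.4  0. ] [ 0.96 -0.42]
```

Request:
send_rows([
  {"translation": [0.0, -2.2, 0], "roll": 0.025},
  {"translation": [0.1, -4.3, 0], "roll": 0.05},
])

```text
time_s: 15.25
position: [0.4763, -0.1955, 0.0504]
tcp_rot: [3.136, -0.001, 0.55]
wrist_force: [6.5, -6.7, -2.3]
width: 0.154
```

```bash
python3 -c "from h import *;sw()"
```

```text
t 15.25 r 0.0864 ang -2.56 yaw 0.55 z 0.0504 Fradial -1.7 resist 9.2 fz -2.3 Mz 0.24 C in tool [86.4 -2.7  0.1] [ 0.96 -0.47]
```

Request:
send_rows([
  {"translation": [0.0, -1.3, 0], "roll": 0.015},
  {"translation": [0.0, -2.6, 0], "roll": 0.03},
])

```text
time_s: 15.5
position: [0.475, -0.1935, 0.0505]
tcp_rot: [3.136, -0.001, 0.52]
wrist_force: [5.9, -6.1, -2.2]
width: 0.151
```

```bash
python3 -c "from h import *;sw()"
```

```text
t 15.5 r 0.0864 ang -2.588 yaw 0.52 z 0.0505 Fradial -1.8 resist 8.4 fz -2.2 Mz 0.24 C in tool [86.4 -2.9  0.1] [ 0.96 -0.51]
```

Request:
send_rows([
  {"translation": [0.0, -1.7, 0], "roll": 0.02},
  {"translation": [0.1, -3.4, 0], "roll": 0.04},
])

```text
time_s: 15.75
position: [0.4738, -0.1909, 0.0506]
tcp_rot: [3.134, -0.002, 0.48]
wrist_force: [7.8, -9.7, -4.8]
width: 0.147
```

```bash
python3 -c "from h import *;sw()"
```

```text
t 15.75 r 0.0861 ang -2.62 yaw 0.48 z 0.0506 Fradial -2.0 resist 12.3 fz -4.8 Mz 0.12 C in tool [86.1 -3.6  0.1] [ 0.96 -0.55]
```

Force jumped to about 12 N, so it's tight. I'll stop and relax the command to near zero load, without turning the nut back.

Request:
send_rows([
  {"translation": [0.0, 1.2, 0], "roll": 0},
  {"translation": [0.0, 2.5, 0], "roll": 0},
  {"translation": [0.0, 2.5, 0], "roll": 0},
])

```text
time_s: 16.12
position: [0.4738, -0.1911, 0.0503]
tcp_rot: [3.14, -0.001, 0.48]
wrist_force: [2.8, -3.4, 2.0]
width: 0.148
```

Run:
```python
from h import *
sw()
b,cw=snap('wrist','w7');a,cs=snap('side','s7')
g=lambda i:(255*(np.clip(i/170.,0,1))**.6).astype('uint8')[:,:,::-1]
cv2.imwrite('pics/m7.png',np.hstack([cv2.resize(g(b),(560,350)),cv2.resize(g(a[180:320,290:386]),(240,350))]))
```

```text
t 16.125 r 0.0863 ang -2.619 yaw 0.48 z 0.0503 Fradial -0.7 resist 4.4 fz 2.0 Mz 0.1 C in tool [86.2 -3.7  0.1] [ 0.96 -0.55]
```

View pics/m7.png

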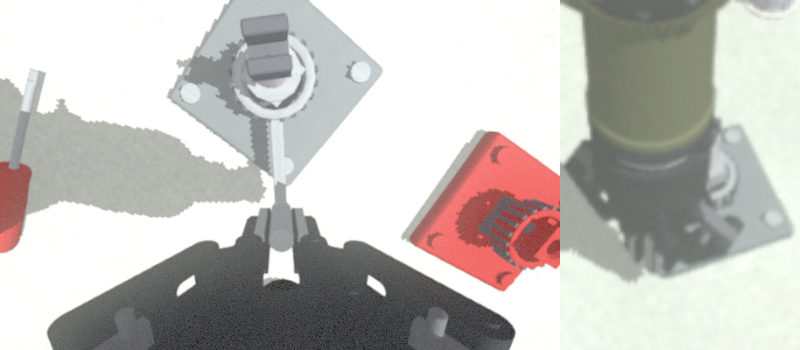

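The pin is held, the post is upright with its collar on the nose, and nothing obstructs. Releasing, lifting clear and checking.

Request:
send_rows([
  {"translation": [0, 1, 0], "roll": 0},
  {"translation": [0, 1, 0], "roll": 0},
  {"translation": [0, 1, 0], "roll": 0},
  {"translation": [0, 1, 0], "roll": 0},
  {"translation": [0, 1, 0], "roll": 0},
], claw=0.3)

```text
time_s: 16.85
position: [0.4734, -0.1908, 0.0499]
tcp_rot: [-3.141, 0.0, 0.48]
wrist_force: [-0.4, -1.7, -1.1]
width: 0.649
```

Request:
send_rows([
  {"translation": [0, 0, -20], "roll": 0},
  {"translation": [0, 0, -50], "roll": 0},
  {"translation": [-20, 0, -90], "roll": 0},
  {"translation": [-20, 0, -120], "roll": 0},
  {"translation": [-20, 0, -120], "roll": 0},
  {"translation": [-20, 0, -120], "roll": 0},
])

```text
time_s: 17.6
position: [0.4553, -0.1998, 0.1692]
tcp_rot: [-3.141, 0.001, 0.48]
wrist_force: [-0.6, -1.0, -1.2]
width: 0.651
```

Run:
```python
from h import *
sw()
b,cw=snap('wrist','w8');a,cs=snap('side','s8')
C=[.5485,-.148]
print(proj(cw,[[*C,.058],[*C,.062],[*C,.114],[C[0]-.0737,C[1]-.0424,.078]]).round(1))
g=lambda i:(255*(np.clip(i/170.,0,1))**.6).astype('uint8')[:,:,::-1]
cv2.imwrite('pics/m8.png',np.hstack([cv2.resize(g(b),(560,350)),cv2.resize(g(a[180:320,290:386]),(240,350))]))
```

```text
t 17.6 r 0.1066 ang -2.634 yaw 0.48 z 0.1692 Fradial 1.0 resist 0.5 fz -1.2 Mz -0.02 C in tool [ 1.066e+02 -2.900e+00 -1.000e-01] [ 1.2 -0.7]
[[317.7  78.7]
 [317.6  77.9]
 [316.6  64.6]
 [321.9 182.4]]
```

View pics/m8.png

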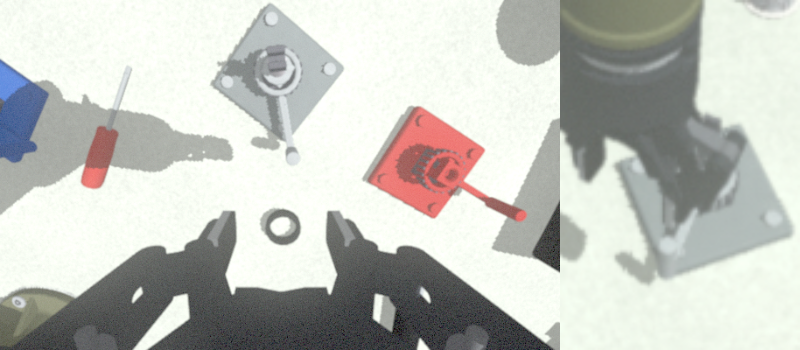

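Post upright, bench things untouched, but the pin now sits about 12 px to the counter-clockwise side of where I left it. I'll measure it and check the tightness again.

Run:
```python
from h import *
im=cv2.imread('pics/w8.png');g=cv2.cvtColor(im,cv2.COLOR_BGR2GRAY)
c=cal('wrist')
C=np.array([.5485,-.148])
p=plane(c,[(334.9,179.4)],.078)[0];r=p[:2]-C
print(p.round(4),'r',np.linalg.norm(r),'ang',np.arctan2(r[1],r[0]))
ang=np.arctan2(r[1],r[0]);q=C+.0855*np.array([np.cos(ang),np.sin(ang)])
print(q); to(q[0],q[1],.05,ang+np.pi)
```

```text
[ 0.4817 -0.199   0.078 ] r 0.08401826133351162 ang -2.489368256485974
[ 0.4805501  -0.19989471]
t 17.7 move [ 22.9  12.1 118.6] roll -0.172 F [-0.2  0.6  0.2] w 0.6513283717599151
```

Request:
send_rows([
  {"translation": [11, 6, 20], "roll": -0.1},
  {"translation": [22, 12, 40], "roll": -0.172},
  {"translation": [22, 12, 40], "roll": -0.172},
  {"translation": [22, 12, 40], "roll": -0.172},
])

```text
time_s: 18.2
position: [0.4802, -0.2011, 0.1298]
tcp_rot: [-3.141, 0.001, 0.65]
wrist_force: [-0.4, -0.5, -0.4]
width: 0.65
```

Run:
```python
from h import *
to(.4808,-.1996,.05,.652)
C=np.array([.5485,-.148])
b,c=snap('wrist','w9')
e=proj(c,[[.4808,-.1996,.078],[.4808,-.1996,.041]]);print(e.round(1))
g=lambda i:(255*(np.clip(i/170.,0,1))**.6).astype('uint8')[:,:,::-1]
cv2.imwrite('pics/m9.png',cv2.resize(g(b[100:300,220:420]),(600,600)))
```

```text
t 18.2 move [ 1.5 -0.8 79.8] roll -0.002 F [-0.4 -0.5 -0.4] w 0.6503435259354755
[[320.  219.9]
 [320.1 206. ]]
```

View pics/m9.png

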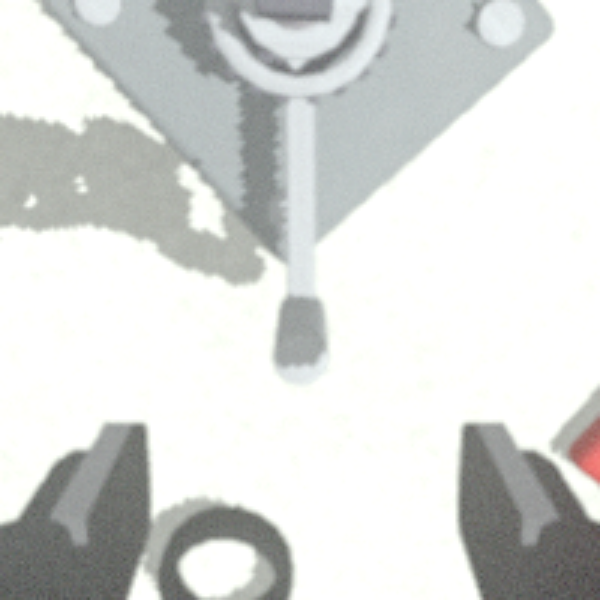

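The pin stays at about −2.49 rad: it sprang back roughly 0.13 rad on release, then held. I'll re-grip and feel how tight it is now.

Request:
send_rows([
  {"translation": [0.5, -0.4, 25], "roll": 0},
  {"translation": [0.5, -0.4, 50], "roll": 0},
  {"translation": [0.5, -0.4, 70], "roll": 0},
  {"translation": [0.5, -0.4, 80], "roll": 0},
  {"translation": [0.5, -0.4, 80], "roll": 0},
])

```text
time_s: 18.88
position: [0.4807, -0.2001, 0.0497]
tcp_rot: [-3.141, 0.0, 0.651]
wrist_force: [-0.0, -0.2, 0.9]
width: 0.653
```

Request:
send_rows([
  {"translation": [0, 0, 0], "roll": 0},
  {"translation": [0, 0, 0], "roll": 0},
  {"translation": [0, 0, 0], "roll": 0},
  {"translation": [0, 0, 0], "roll": 0},
  {"translation": [0, 0, 0], "roll": 0},
  {"translation": [0, 0, 0], "roll": 0},
], claw=-1, force=30)

```text
time_s: 19.62
position: [0.4814, -0.2002, 0.0505]
tcp_rot: [3.141, -0.001, 0.652]
wrist_force: [-1.4, 0.4, 5.8]
width: 0.152
```

```bash
python3 -c "from h import *;sw()"
```

```text
t 19.625 r 0.085 ang -2.48 yaw 0.652 z 0.0505 Fradial 0.9 resist -1.2 fz 5.8 Mz 0.12 C in tool [85.  -0.8  0.1] [ 0.97 -0.34]
```

Request:
send_rows([
  {"translation": [0.0, -1, 0], "roll": 0.01},
  {"translation": [0.0, -2, 0], "roll": 0.02},
  {"translation": [0.0, -2, 0], "roll": 0.02},
])

```text
time_s: 20.0
position: [0.4813, -0.2, 0.0506]
tcp_rot: [3.137, -0.001, 0.631]
wrist_force: [3.7, -4.5, 1.9]
width: 0.149
```

```bash
python3 -c "from h import *;sw()"
```

```text
t 20.0 r 0.085 ang -2.483 yaw 0.631 z 0.0506 Fradial -0.2 resist 5.8 fz 1.9 Mz 0.21 C in tool [84.9 -2.3  0.1] [ 0.97 -0.36]
```

Request:
send_rows([
  {"translation": [0.0, -0.6, 0], "roll": 0.01},
  {"translation": [0.0, -1.2, 0], "roll": 0.02},
  {"translation": [0.0, -1.2, 0], "roll": 0.02},
])

```text
time_s: 20.38
position: [0.4807, -0.1992, 0.0507]
tcp_rot: [3.137, -0.001, 0.612]
wrist_force: [3.7, -4.4, 1.2]
width: 0.155
```

```bash
python3 -c "from h import *;sw()"
```

```text
t 20.375 r 0.085 ang -2.494 yaw 0.612 z 0.0507 Fradial -0.3 resist 5.7 fz 1.2 Mz 0.25 C in tool [84.9 -3.   0.1] [ 0.97 -0.38]
```

Request:
send_rows([
  {"translation": [0.0, -0.6, 0], "roll": 0.01},
  {"translation": [0.0, -1.2, 0], "roll": 0.02},
  {"translation": [0.0, -1.2, 0], "roll": 0.02},
])

```text
time_s: 20.75
position: [0.4806, -0.1986, 0.0507]
tcp_rot: [3.135, -0.002, 0.591]
wrist_force: [5.5, -5.8, 0.6]
width: 0.151
```

```bash
python3 -c "from h import *;sw()"
```

```text
t 20.75 r 0.0847 ang -2.501 yaw 0.591 z 0.0507 Fradial -1.0 resist 7.9 fz 0.6 Mz 0.05 C in tool [84.6 -4.2  0.2] [ 0.96 -0.41]
```

Request:
send_rows([
  {"translation": [0.0, -0.8, 0], "roll": 0},
  {"translation": [0.0, -1.6, 0], "roll": 0},
  {"translation": [0.0, -1.6, 0], "roll": 0},
])

```text
time_s: 21.12
position: [0.48, -0.1978, 0.0508]
tcp_rot: [3.134, -0.002, 0.591]
wrist_force: [6.9, -6.3, -1.7]
width: 0.151
```

```bash
python3 -c "from h import *;sw()"
```

```text
t 21.125 r 0.0847 ang -2.513 yaw 0.591 z 0.0508 Fradial -1.9 resist 9.2 fz -1.7 Mz 0.0 C in tool [84.6 -3.2  0.2] [ 0.96 -0.41]
```

Request:
send_rows([
  {"translation": [0.0, -0.6, 0], "roll": 0},
  {"translation": [0.0, -1.2, 0], "roll": 0},
  {"translation": [0.0, -1.2, 0], "roll": 0},
])

```text
time_s: 21.5
position: [0.4796, -0.1972, 0.0508]
tcp_rot: [3.133, -0.003, 0.59]
wrist_force: [7.8, -9.2, -2.5]
width: 0.149
```

```bash
python3 -c "from h import *;sw()"
```

```text
t 21.5 r 0.0847 ang -2.522 yaw 0.59 z 0.0508 Fradial -1.0 resist 12.0 fz -2.5 Mz -0.07 C in tool [84.7 -2.5  0.2] [ 0.96 -0.41]
```

Request:
send_rows([
  {"translation": [0.0, 0.5, 0], "roll": 0},
  {"translation": [0.0, 1.0, 0], "roll": 0},
  {"translation": [0.0, 1.5, 0], "roll": 0},
  {"translation": [0.0, 2.0, 0], "roll": 0},
  {"translation": [0.0, 2.5, 0], "roll": 0},
  {"translation": [0.0, 2.5, 0], "roll": 0},
])

```text
time_s: 22.25
position: [0.4795, -0.1973, 0.0506]
tcp_rot: [3.138, -0.002, 0.591]
wrist_force: [4.1, -3.3, 2.6]
width: 0.153
```

```bash
python3 -c "from h import *;sw()"
```

```text
t 22.25 r 0.0848 ang -2.521 yaw 0.591 z 0.0506 Fradial -1.4 resist 5.0 fz 2.6 Mz -0.05 C in tool [84.8 -2.5  0.1] [ 0.97 -0.41]
```

Request:
send_rows([
  {"translation": [0.0, 0.5, 0], "roll": 0},
  {"translation": [0.0, 1.0, 0], "roll": 0},
  {"translation": [0.0, 1.0, 0], "roll": 0},
  {"translation": [0.0, 1.0, 0], "roll": 0},
])

```text
time_s: 22.75
position: [0.4795, -0.1974, 0.0505]
tcp_rot: [3.14, -0.001, 0.592]
wrist_force: [3.0, -3.1, 5.5]
width: 0.155
```

```bash
python3 -c "from h import *;sw()"
```

```text
t 22.75 r 0.0849 ang -2.52 yaw 0.592 z 0.0505 Fradial -0.6 resist 4.2 fz 5.5 Mz -0.01 C in tool [84.8 -2.6  0.1] [ 0.97 -0.4 ]
```

Request:
send_rows([
  {"translation": [0.0, 0.4, 0], "roll": 0},
  {"translation": [0.0, 0.8, 0], "roll": 0},
  {"translation": [0.0, 1.2, 0], "roll": 0},
  {"translation": [0.0, 1.2, 0], "roll": 0},
])

```text
time_s: 23.25
position: [0.4795, -0.1975, 0.0504]
tcp_rot: [-3.14, -0.001, 0.592]
wrist_force: [0.9, 0.1, 8.7]
width: 0.154
```

```bash
python3 -c "from h import *;sw()"
```

```text
t 23.25 r 0.0849 ang -2.519 yaw 0.592 z 0.0504 Fradial -0.8 resist 0.5 fz 8.7 Mz -0.02 C in tool [84.9 -2.6  0.1] [ 0.97 -0.4 ]
```

Request:
send_rows([
  {"translation": [0.0, 0.4, 0], "roll": 0},
  {"translation": [0.0, 0.8, 0], "roll": 0},
  {"translation": [0.0, 0.8, 0], "roll": 0},
])

```text
time_s: 23.62
position: [0.4797, -0.1978, 0.0503]
tcp_rot: [-3.139, -0.001, 0.592]
wrist_force: [-0.9, -0.8, 9.5]
width: 0.147
```

```bash
python3 -c "from h import *;sw()"
```

```text
t 23.625 r 0.0849 ang -2.515 yaw 0.592 z 0.0503 Fradial 1.2 resist 0.1 fz 9.5 Mz 0.06 C in tool [84.9 -2.9  0.1] [ 0.97 -0.4 ]
```

The nut now holds itself at about −2.52 rad with no load on the tool, and it took roughly 9–12 N to get there. Releasing from this zero-load state.

Request:
send_rows([
  {"translation": [0, 0, 0], "roll": 0},
  {"translation": [0, 0, 0], "roll": 0},
  {"translation": [0, 0, 0], "roll": 0},
  {"translation": [0, 0, 0], "roll": 0},
], claw=0.3)

```text
time_s: 24.12
position: [0.4794, -0.1985, 0.0496]
tcp_rot: [-3.141, 0.0, 0.592]
wrist_force: [0.7, 0.7, -0.5]
width: 0.649
```

Request:
send_rows([
  {"translation": [0, 0, -20], "roll": 0},
  {"translation": [0, 0, -50], "roll": 0},
  {"translation": [0, 0, -80], "roll": 0},
  {"translation": [0, 0, -80], "roll": 0},
  {"translation": [0, 0, -80], "roll": 0},
])

```text
time_s: 24.75
position: [0.4797, -0.1986, 0.1301]
tcp_rot: [-3.141, -0.001, 0.592]
wrist_force: [0.7, 0.3, -0.1]
width: 0.652
```

Run:
```python
from h import *
sw()
C=np.array([.5485,-.148])
ref=cv2.imread('pics/w9.png');b,c=snap('wrist','w10');b=b[:,:,::-1]
# pin = template from w9 around its known pixel (320.3,219)
T=ref[206:228,309:332]
m=cv2.matchTemplate(np.ascontiguousarray(b[190:250,270:370]),np.ascontiguousarray(T),cv2.TM_CCOEFF_NORMED);_,s,_,l=cv2.minMaxLoc(m)
px=(l[0]+270+11.3,l[1]+190+13);p=plane(c,[px],.078)[0];r=p[:2]-C
print(s,px,p.round(4),np.linalg.norm(r).round(4),'ang',np.arctan2(r[1],r[0]).round(3))
```

```text
t 24.75 r 0.0853 ang -2.508 yaw 0.592 z 0.1301 Fradial -0.8 resist 0.2 fz -0.1 Mz 0.02 C in tool [85.3 -3.6  0.1] [ 1.12 -0.5 ]
0.9800487160682678 (320.3, 221) [ 0.4799 -0.1978  0.078 ] 0.0848 ang -2.513
```

Pin is at −2.513 rad and stayed put. As a last feel test I'll re-grip, load it to about 9 N with averaged force readings, and see whether it moves.

Request:
send_rows([
  {"translation": [0.5, 0.3, 25], "roll": -0.03},
  {"translation": [0.5, 0.3, 50], "roll": -0.03},
  {"translation": [0.5, 0.3, 70], "roll": -0.03},
  {"translation": [0.5, 0.3, 80], "roll": -0.03},
  {"translation": [0.5, 0.3, 80], "roll": -0.03},
])

```text
time_s: 25.42
position: [0.4798, -0.1988, 0.0493]
tcp_rot: [-3.141, 0.001, 0.621]
wrist_force: [-0.9, -0.0, -0.2]
width: 0.647
```

Request:
send_rows([
  {"translation": [0, 0, 0], "roll": 0},
  {"translation": [0, 0, 0], "roll": 0},
  {"translation": [0, 0, 0], "roll": 0},
  {"translation": [0, 0, 0], "roll": 0},
  {"translation": [0, 0, 0], "roll": 0},
  {"translation": [0, 0, 0], "roll": 0},
], claw=-1, force=30)

```text
time_s: 26.18
position: [0.481, -0.1989, 0.0505]
tcp_rot: [3.141, -0.001, 0.622]
wrist_force: [-2.0, 0.1, 5.9]
width: 0.154
```

```bash
cat >> h.py <<'E'
def av(n=8,C=np.array([.5485,-.148])):
    L=[]
    for _ in range(n):
        vision.snapshot('wrist');o=robot.get_obs();r=o['position'][:2]-C;rh=r/np.linalg.norm(r);cw=np.array([rh[1],-rh[0]])
        L.append([-o['wrist_force'][:2]@cw,o['wrist_force'][:2]@rh,o['wrist_force'][2],np.arctan2(r[1],r[0]),o['width']])
    L=np.array(L);print('t',o['time_s'],'resist,rad,z,ang,w',L.mean(0).round(3),'sd',L.std(0).round(3))
E
python3 -c "from h import *;av()"
```

```text
t 26.575 resist,rad,z,ang,w [-0.588  0.313  5.843 -2.495  0.152] sd [0.53  0.566 0.33  0.    0.001]
```

Request:
send_rows([
  {"translation": [0, -1, 0], "roll": 0},
  {"translation": [0, -2, 0], "roll": 0},
  {"translation": [0, -2.5, 0], "roll": 0},
])

```text
time_s: 26.95
position: [0.4809, -0.1987, 0.0507]
tcp_rot: [3.136, -0.002, 0.621]
wrist_force: [5.3, -6.0, 1.0]
width: 0.15
```

```bash
python3 -c "from h import *;av()"
```

```text
t 27.35 resist,rad,z,ang,w [ 7.472 -0.479  0.556 -2.498  0.15 ] sd [0.437 0.117 0.535 0.    0.002]
```

Request:
send_rows([
  {"translation": [0, -0.5, 0], "roll": 0},
  {"translation": [0, -0.8, 0], "roll": 0},
])

```text
time_s: 27.6
position: [0.4808, -0.1986, 0.0507]
tcp_rot: [3.134, -0.002, 0.621]
wrist_force: [6.8, -5.6, -2.2]
width: 0.153
```

```bash
python3 -c "from h import *;av()"
```

```text
t 28.0 resist,rad,z,ang,w [ 8.989 -1.226 -1.715 -2.499  0.15 ] sd [0.337 0.514 0.509 0.    0.002]
```

Request:
send_rows([
  {"translation": [0, -0.4, 0], "roll": 0},
  {"translation": [0, -0.8, 0], "roll": 0},
])

```text
time_s: 28.25
position: [0.4806, -0.1982, 0.0508]
tcp_rot: [3.134, -0.002, 0.621]
wrist_force: [6.9, -7.0, -2.7]
width: 0.148
```

```bash
python3 -c "from h import *;av()"
```

```text
t 28.65 resist,rad,z,ang,w [ 9.824 -0.864 -2.005 -2.505  0.15 ] sd [0.606 0.371 0.334 0.    0.002]
```

At 9.0 N the nut doesn't move; it just starts to creep at about 9.8 N. That is well gripped and below 13 N, so I'll unload gently and retreat.

Request:
send_rows([
  {"translation": [0, 0.6, 0], "roll": 0},
  {"translation": [0, 1.2, 0], "roll": 0},
  {"translation": [0, 1.8, 0], "roll": 0},
  {"translation": [0, 2.4, 0], "roll": 0},
  {"translation": [0, 3.0, 0], "roll": 0},
  {"translation": [0, 3.5, 0], "roll": 0},
  {"translation": [0, 3.9, 0], "roll": 0},
  {"translation": [0, 3.9, 0], "roll": 0},
])

```text
time_s: 29.65
position: [0.4805, -0.1984, 0.0504]
tcp_rot: [-3.141, -0.001, 0.622]
wrist_force: [1.5, -0.5, 7.7]
width: 0.152
```

```bash
python3 -c "from h import *;av(4)"
```

```text
t 29.85 resist,rad,z,ang,w [ 1.935  0.26   7.861 -2.503  0.15 ] sd [0.311 0.262 0.257 0.    0.001]
```

Request:
send_rows([
  {"translation": [0, 0, 0], "roll": 0},
  {"translation": [0, 0, 0], "roll": 0},
  {"translation": [0, 0, 0], "roll": 0},
  {"translation": [0, 0, 0], "roll": 0},
], claw=0.3)

```text
time_s: 30.35
position: [0.4799, -0.1983, 0.0496]
tcp_rot: [-3.141, 0.0, 0.622]
wrist_force: [0.2, 0.1, -0.2]
width: 0.651
```

Request:
send_rows([
  {"translation": [0, 0, -20], "roll": 0},
  {"translation": [0, 0, -50], "roll": 0},
  {"translation": [0, 0, -80], "roll": 0},
  {"translation": [0, 0, -80], "roll": 0},
  {"translation": [0, 0, -80], "roll": 0},
  {"translation": [0, 0, -80], "roll": 0},
])

```text
time_s: 31.1
position: [0.4796, -0.1983, 0.1292]
tcp_rot: [-3.14, 0.001, 0.622]
wrist_force: [0.0, 0.5, -0.5]
width: 0.648
```

Run:
```python
from h import *
sw()
C=np.array([.5485,-.148])
def pin(b,T,lo):
    m=cv2.matchTemplate(np.ascontiguousarray(b[190:250,270:370]),T,cv2.TM_CCOEFF_NORMED);_,s,_,l=cv2.minMaxLoc(m);return s,(l[0]+270+11.3,l[1]+190+13)
T=np.ascontiguousarray(cv2.imread('pics/w9.png')[206:228,309:332])
b,c=snap('wrist','w11');s,px=pin(b[:,:,::-1],T,0);p=plane(c,[px],.078)[0];r=p[:2]-C
print(s,px,'ang',np.arctan2(r[1],r[0]).round(3))
# fork top blob: dark region near predicted, tells upright
print(proj(c,[[*C,.114],[*C,.062]]).round(1))
q=proj(c,[[*C,.106]])[0].astype(int);g=cv2.cvtColor(np.ascontiguousarray(b),cv2.COLOR_RGB2GRAY)
y0=max(0,q[1]-20);w=g[y0:q[1]+20,q[0]-20:q[0]+20]
mask=cv2.inRange(w,40,95);n,_,st,ce=cv2.connectedComponentsWithStats(mask);k=1+st[1:,4].argmax();print(st[k],ce[k]+[q[0]-20,y0])
```

```text
t 31.1 r 0.0853 ang -2.511 yaw 0.622 z 0.1292 Fradial -0.3 resist -0.4 fz -0.5 Mz -0.01 C in tool [85.3 -0.8 -0.1] [ 1.12 -0.47]
0.9654834866523743 (322.3, 220) ang -2.5
[[319.6  91.6]
 [320.  100.4]]
[   0    3   40   37 1068] [315.46254682  92.62734082]
```

```bash
python3 -c "
from plant import order
print(order.job_done())"
```

```text
the job is handed in; nothing more can be done
None
```

The forked post is in the grey work-holder, the nut is tightened on it, and I handed the job in at about 31 s. No verdict was reported, so success is not confirmed.

- **Seating:** the collar met the nose at the expected height with about 5 N of contact. The picture after release showed it upright and fully down.
- **First tightening:** I swung the nut about 0.83 rad clockwise, and the force rose from about 4–5 N to a peak of about 12 N. On release the pin sprang back about 0.13 rad. That did not fit the statement that the nut stays where it is left.
- **Second tightening:** I turned it in again gently (one single reading of 12 N) and unloaded slowly before opening the fingers.
- **Grip check:** with averaged force readings the pin did not move at 9.0 N and just began to creep at about 9.8 N, so the collet was gripped and below 13 N. After the last release the pin was at about −2.50 rad and had stayed put to within about 0.01 rad. The tool was clear, with the wrist force near zero.

**Not verified:**
- I could not measure the jaw forces directly.
- My last automatic check of the fork's position was inconclusive because the colour mask merged with the background. The post was last seen upright in pictures before the second tightening.
- In the wrist views I looked at, nothing else had moved, but I did not measure each object.

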